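Swap two parts bins that sit in each other's lanes of a raked rack

ROBOT

A 7-joint arm with a two-finger parallel gripper is mounted at the origin on the work surface. World frame = base frame: x ahead of the robot, y to its left, z up, the work surface at z = 0. Lengths are in m, angles in rad, forces in N, time in s.
With the tool pointing down it reaches from about 0.35 to 0.9 m from the base axis. Payload 19.9 kg.
Tool frame: the origin (TCP) lies between the finger pads; the fingertips stand 19 mm ahead of it and the grasp point (between the pads) is the TCP; z points along the fingers, y is the line along which they close (so a half turn about z gives the same grasp; the last joint's range is limited). The gripper opens to 94 mm and grips with 3 to 60 N. Pads are 16 mm wide; open, the fingers measure 119 mm over their backs; the gripper's body (75 mm by 177 mm) begins 78 mm behind the grasp point.
Start: joints at [1.087, 0.417, -0.01, 1.614, 0.005, 1.111, -0.053], TCP at [0.267, -0.565, 0.224] pointing down, gripper open.
Joint ranges: [-2.81, 2.81], [-0.39, 2.02], [-1.27, 1.25], [0.06, 2.57], [-1.19, 4.33], [0.19, 2], [-2.82, 2.82]. Speed limits (rad/s): [1.89, 1.89, 2.39, 2.39, 3.01, 3.01, 3.01].

INTERFACE

Orientations are given as a 3x3 rotation matrix whose columns are the frame's x, y, z axes.
In Python, from rig import robot gives the robot as it stands. Calls block until the motion is done:
- robot.move_ptp(position, orientation): joint-space move of the TCP to a pose.
- robot.move_linear(position, velocity=0.15, frame=None, threshold=None): straight line of the TCP; frame=None keeps the orientation; velocity is the mean speed in m/s. With threshold (N) it stops when the force on the tool has changed by that much, and returns True; else False.
- robot.goto_joints(angles): joint-space move.
- robot.gripper_to(opening): finger opening in m; the grip force is fixed at half the most; returns when the fingers have stopped.
- robot.pause(seconds).
- robot.ik(position, orientation): joint angles nearest the present ones, or None.
- robot.get_state(): the state.
- robot.grab_frame(name): name is "scene" or "top" or "wrist"; returns the picture (480x640x3 uint8, red, green, blue); there is no depth.
- robot.camera_info(name): a dict with "fx", "fy", "cx", "cy" (pixels), "dist" ([k1, k2, p1, p2, k3] as OpenCV has them; the pictures are not rectified), "rvec" (rotation vector, rad) and "tvec" (3), from world to camera coordinates, as OpenCV has them. Camera axes: x right, y down, z forward; pixel columns grow to the right and rows downward; lengths in m; the calibration is good to about 2 mm. A picture is of the moment at which its call begins: read the wrist's pose just before it. camera_info takes no time and is no camera call; for the wrist camera it gives the pose at the moment of the call.
A pose or a line that the arm cannot do raises robot.PlanningError and nothing moves.
- robot.sign_off(): hands the job in; it is judged then, once.
The state is a dict: "time": time; "qpos": joint angles; "joint_vel": joint speeds; "effort": joint torques, N m; "ee_pos": TCP position; "tool_rot": TCP orientation; "force": force on the tool from outside, world axes, zero at the start; "moment": the same for the moment, N m; "opening": finger opening in m; "grasp_force": force on a finger pad.
Only numpy, scipy, OpenCV 4.12 (cv2) and the standard library are available. Lean on these libraries where they do the work, as an engineer would, in place of code of your own. Each camera call takes 0.05 s, during which the arm holds its last target. There are 200 camera calls.

TASK

The yellow and the blue parts bin are in each other's lanes of the sloping rack: swap them, so that each stands in the lane with tickets of its own colour, pushed up the slope until it rests against the back stop. Keep the bins upright so that nothing spills, ease each one up to the stop without ramming it, and leave the red bin, the stopwatch, the tape measure and the model aeroplane where they are.

Things in the scene. Friction and masses are not known exactly. Their poses are not given: they have to be found in the camera images.
- rack: black parts rack of three lanes side by side, 340 wide x 175 deep x about 210 high, fixed to the table; origin on the table under the middle of the front edge of its sloping floor, in line with the middle lane; x level, pointing from the open front to the back, y to the left, z up
- deck: the rack's sloping floor: rises 10 degrees towards the back; a bin stays where it is left on it. Origin at the middle of its front edge, on its upper surface, 60 mm above the table; x runs up the slope, y left, z square to the floor ('deck axes'). Lane centre lines at y = -95, 0, +95 mm. A bin home against the stop has its origin at x = 110 mm, its front end at x = 60 mm
- stop: back stop, a black bar 28 mm high across all lanes at the top of the slope; origin at the middle of the foot of the face that the bins meet: on the floor's surface at x = 160 mm, y = 0 in deck axes
- shelf_edge (a point): middle of the lower front edge of the clear plastic tray over the lanes: x = 72, z = 77 mm in deck axes. The tray's floor runs from there to x = 172 mm, 22 mm over a bin's rim; its clear walls rise to z = 122 mm; it holds two thread spools. Only the front 12 mm of a homed bin (18 mm where the two bins start) stand out before the tray, so the gripper must lean back towards the front
- ribs (a point): where the straight part of the lanes' guide ribs starts: x = 100 mm, y = 0 in deck axes. Each lane has a rib on either side, 9 mm high, inner faces 60 mm apart, up to the stop, flared open over the 16 mm before. End cheeks, 6 mm thick, close the two sides of the rack (y = -166 and +166 mm) from x = 83 mm back
- yellow_bin: yellow open plastic parts bin, 100 long (x) x 52 wide (y) x 55 high, walls and floor 3 mm, straight smooth sides, about 0.11 to 0.22 kg; origin at the centre of its underside, x along its length from its front (white ticket) to its back, z up through its open top; holds propellers. It starts in the lane with the blue tickets, 6 mm short of the back stop
- blue_bin: blue open plastic parts bin, 100 long (x) x 52 wide (y) x 55 high, walls and floor 3 mm, straight smooth sides, about 0.11 to 0.22 kg; origin at the centre of its underside, x along its length from its front (white ticket) to its back, z up through its open top; holds wheels. It starts in the lane with the yellow tickets, 6 mm short of the back stop
- red_bin: red open plastic parts bin, 100 long (x) x 52 wide (y) x 55 high, walls and floor 3 mm, straight smooth sides, about 0.11 to 0.22 kg; origin at the centre of its underside, x along its length from its front (white ticket) to its back, z up through its open top; holds wooden nose blocks. It stands in its right lane, with the red tickets, 1 mm from the back stop
- tag_yellow: yellow ticket pair marking one lane of the rack, fixed: a 12 x 56 x 24 mm block just before the lane's front edge and a 3 x 50 x 24 mm plate behind the lane's back stop; origin on the table, under the middle of the lane's front edge (60 mm below it); axes as the rack's, so the lane's centre line runs along x at y = 0
- tag_blue: blue ticket pair marking one lane of the rack, fixed: a 12 x 56 x 24 mm block just before the lane's front edge and a 3 x 50 x 24 mm plate behind the lane's back stop; origin on the table, under the middle of the lane's front edge (60 mm below it); axes as the rack's, so the lane's centre line runs along x at y = 0
- tag_red: red ticket pair marking one lane of the rack, fixed: a 12 x 56 x 24 mm block just before the lane's front edge and a 3 x 50 x 24 mm plate behind the lane's back stop; origin on the table, under the middle of the lane's front edge (60 mm below it); axes as the rack's, so the lane's centre line runs along x at y = 0
- mat: green cutting mat lying to the right of the rack, fixed, bare, 220 (x) x 150 (y) x 3 mm; origin at the centre of its underside; a good place to stand a bin for a moment
- stopwatch: black stopwatch lying on the table, 58 mm across, 14 mm thick, loose; origin at the centre of its underside
- tape_measure: yellow and black tape measure standing on edge, 68 x 34 x 62 mm, loose; origin at the centre of its underside
- model_plane: light model aeroplane on a wooden display stand, loose: base 115 x 115 x 18 mm, 10 mm rod, wings 0.26 m across (along its y) about 0.20 to 0.23 m above the table, fuselage from x = -80 to +170 mm; origin at the centre of the base's underside
Not all that is in view belongs to the job. Leave any pink or turquoise look-alike of the yellow_bin alone. Leave any green or turquoise look-alike of the blue_bin alone.

How it is judged:
By the outcome, as a careful person would: the job done as asked, in the order asked, and still so for the second after the job is handed in, with the robot touching nothing.
It also fails if it takes over 72 s, if anything falls off the work surface, if the arm or the gripper's body presses on something with over 40 N, if the wrist force passes 120 N, or if a joint passes its speed limit or range.

## Working session

There is one attempt and no reset: what is moved stays moved. The work goes in short steps, each a Python script; the robot and the scene stay as the last script left them, time stands still between calls to the robot, and variables do not carry over. Pictures are saved under pics/ and viewed, at most 10 in all, crops included, and the job is handed in when it is done.

```bash
mkdir -p pics; ls
python3 - <<'E'
from rig import robot
import cv2
for n in("scene","top"):
    cv2.imwrite(f"pics/{n}0.png",robot.grab_frame(n)[:,:,::-1]); print(n,robot.camera_info(n))
print(robot.get_state())
E
```

```text
pics
scene {'fx': 508.69967092462434, 'fy': 508.69967092462434, 'cx': 325.6524196546879, 'cy': 237.42044885680482, 'dist': array([-0.03762669,  0.        ,  0.        ,  0.        ,  0.        ]), 'rvec': array([ 2.40466663,  0.05203699, -0.03328305]), 'tvec': array([-0.59546355,  0.10626678,  1.2686308 ])}
top {'fx': 511.3031109728553, 'fy': 511.3031109728553, 'cx': 325.95244734947585, 'cy': 241.37655225275452, 'dist': array([0.03135979, 0.        , 0.        , 0.        , 0.        ]), 'rvec': array([ 2.09600739, -2.15447056,  0.15873406]), 'tvec': array([0.07150986, 0.63062409, 1.04211844])}
{'time': 0.1, 'qpos': array([ 1.08752113,  0.41790411, -0.01031992,  1.61411096,  0.00468623,
        1.11070402, -0.05297586]), 'joint_vel': array([ 0.0013794 , -0.0013253 ,  0.00138959, -0.00212493,  0.00022207,
       -0.0005645 , -0.00083449]), 'effort': array([ 1.12120440e-03, -8.52584338e+01,  6.39696792e-01, -4.26697469e+01,
       -4.89033444e-02,  1.63750083e-02,  1.41907410e-05]), 'ee_pos': array([ 0.26708213, -0.56470414,  0.22389537]), 'tool_rot': array([[ 9.03976366e-01,  4.27582095e-01, -5.30816330e-04],
       [ 4.27582420e-01, -9.03975852e-01,  9.66139799e-04],
       [-6.67410643e-05, -1.10033528e-03, -9.99999392e-01]]), 'force': array([0.33189353, 0.15033533, 0.26316892]), 'moment': array([ 0.05739944, -0.0181904 , -0.04450474]), 'grasp_force': 0.0, 'opening': 0.09415975701542274}
```

View pics/scene0.png

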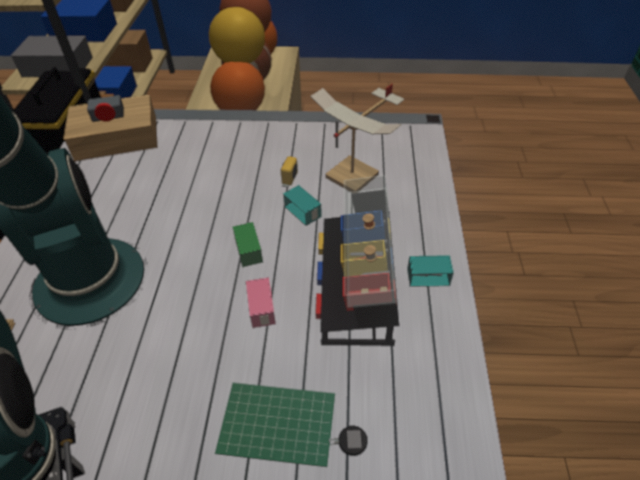

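View pics/top0.png

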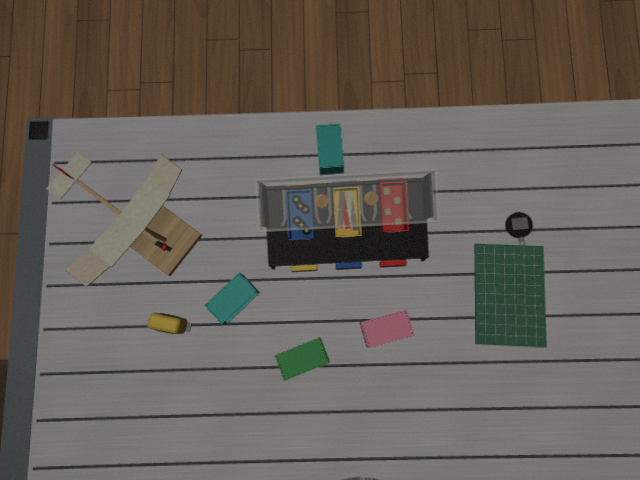

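The scene view shows tickets at about (320,240) yellow, (320,272) blue and (320,305) red. The top view has them at (304,267), (348,265) and (393,263). The blue bin is in the left lane at (300,215) and the yellow bin in the middle lane at (347,210). The mat is at (510,295). Next I'll compute coarse positions.

```bash
cat > h.py <<'E'
import numpy as np, cv2
from scipy.spatial.transform import Rotation as R
def ray(ci,uv):
    K=np.array([[ci['fx'],0,ci['cx']],[0,ci['fy'],ci['cy']],[0,0,1]])
    p=cv2.undistortPoints(np.array(uv,float).reshape(-1,1,2),K,ci['dist']).reshape(-1,2)
    M=cv2.Rodrigues(ci['rvec'])[0]
    return -M.T@ci['tvec'],np.c_[p,np.ones(len(p))]@M
def plane(ci,uv,z):
    o,d=ray(ci,uv); return o+d*((z-o[2])/d[:,2])[:,None]
def tri(c1,u1,c2,u2):
    o1,d1=ray(c1,[u1]);o2,d2=ray(c2,[u2]);d1,d2=d1[0],d2[0]
    t=np.linalg.lstsq(np.c_[d1,-d2],o2-o1,rcond=None)[0]
    a,b=o1+t[0]*d1,o2+t[1]*d2; return (a+b)/2,np.linalg.norm(a-b)
HUE={'yellow':[(18,35)],'blue':[(105,125)],'red':[(0,8),(172,180)],'green':[(55,88)]}
def blobs(im,c,roi,smin=110,vmin=50,amin=20):
    h=cv2.cvtColor(im,cv2.COLOR_RGB2HSV); m=np.zeros(h.shape[:2],np.uint8)
    for a,b in HUE[c]: m|=cv2.inRange(h,(a,smin,vmin),(b,255,255))
    k=np.zeros_like(m);x0,y0,x1,y1=roi;k[y0:y1,x0:x1]=255;m&=k
    cs=cv2.findContours(m,cv2.RETR_EXTERNAL,cv2.CHAIN_APPROX_NONE)[0]
    return sorted([c for c in cs if cv2.contourArea(c)>amin],key=cv2.contourArea,reverse=True)
E
python3 - <<'E'
from rig import robot
from h import *
np.set_printoptions(precision=4,suppress=True)
s,t=robot.grab_frame('scene'),robot.grab_frame('top');cs,ct=robot.camera_info('scene'),robot.camera_info('top')
P={}
for c in('yellow','blue','red'):
    a=blobs(s,c,(312,225,327,322))[0];b=blobs(t,c,(285,256,412,276))[0]
    ra,rb=cv2.minAreaRect(a),cv2.minAreaRect(b)
    print(c,ra,rb,tri(cs,ra[0],ct,rb[0]),plane(ct,[rb[0]],.05)[0])
b=blobs(t,'green',(465,235,560,355),40,20)[0];r=cv2.minAreaRect(b);print('mat',r,plane(ct,cv2.boxPoints(r),.003))
E
```

```text
yellow ((321.0, 242.5), (19.0, 4.0), 90.0) ((303.5, 267.0), (6.0, 25.0), 90.0) (array([0.5795, 0.1037, 0.0492]), np.float64(0.0010214952614717668)) [0.5789 0.1035 0.05  ]
blue ((320.0, 271.0), (18.0, 4.0), 90.0) ((347.9937744140625, 264.87530517578125), (5.44320011138916, 24.269683837890625), 87.1375961303711) (array([0.5816, 0.0089, 0.0534]), np.float64(0.0023983754640834677)) [0.5808 0.0085 0.05  ]
red ((318.5, 305.5), (23.0, 5.0), 90.0) ((392.878173828125, 262.2944030761719), (6.412234783172607, 26.076419830322266), 85.91438293457031) (array([ 0.5841, -0.0871,  0.0492]), np.float64(0.0007463401791015673)) [ 0.5837 -0.0871  0.05  ]
mat ((509.82623291015625, 295.009765625), (103.01818084716797, 71.00703430175781), 89.16968536376953) [[ 0.6254 -0.2729  0.003 ]
 [ 0.6232 -0.428   0.003 ]
 [ 0.4007 -0.4091  0.003 ]
 [ 0.4016 -0.2592  0.003 ]]
```

```bash
cat >> h.py <<'E'
RK=dict(o=np.array([.587,.0085,.06]),yaw=.024)
TH=np.radians(35)
def deckR(): return R.from_euler('z',RK['yaw']).as_matrix()@R.from_euler('y',-10,degrees=True).as_matrix()
def deck(p): return RK['o']+deckR()@np.array(p)
s,c=np.sin(TH),np.cos(TH)
TB=np.array([[c,0,s],[0,-1,0],[s,0,-c]])     # tool axes in bin axes: x up-slope, y right, z forward/down
G=np.array([-.037,0,.037])                   # grasp point in bin axes
def tool_deck(x,y,z=0.,back=0.):             # bin origin in deck axes -> tool pose
    D=deckR(); return RK['o']+D@(np.array([x,y,z])+G-back*TB[:,2]), D@TB
def tool_flat(p,back=0.):
    D=R.from_euler('z',RK['yaw']).as_matrix(); return np.array(p)+D@(G-back*TB[:,2]), D@TB
E
python3 - <<'E'
from rig import robot
from h import *
np.set_printoptions(precision=3,suppress=True)
q0=robot.get_state()['qpos']
for a in [(.104,0,0,.13),(.104,.095,0,.13),(.104,0),(.11,.095),(.01,0,.0),(.01,.095,.03),(-.03,0,.05)]: print(a,tool_deck(*a)[0],robot.ik(*tool_deck(*a)))
print(robot.ik(*tool_flat((.51,-.345,.003))))
p,o=tool_deck(.104,0,0,.13); t0=robot.get_state()['time']
robot.move_ptp(p,o)
st=robot.get_state();print(st['time']-t0,st['ee_pos'],p)
ci=robot.camera_info('wrist');im=robot.grab_frame('wrist');print(ci)
cv2.imwrite('pics/w1.png',im[:,:,::-1])
E
```

```text
(0.104, 0, 0, 0.13) [0.555 0.008 0.2  ] [ 0.905  0.172 -1.049  2.367  2.093  0.214  2.635]
(0.104, 0.095, 0, 0.13) [0.552 0.103 0.2  ] [-0.879  0.099  0.531  2.383  1.953  0.207  2.482]
(0.104, 0) [0.647 0.01  0.108] [ 0.391  0.479 -0.545  2.223  2.495  0.379  2.3  ]
(0.11, 0.095) [0.65  0.105 0.109] [ 0.02   0.463 -0.368  2.193  2.274  0.421  2.304]
(0.01, 0, 0.0) [0.554 0.008 0.092] [ 0.709  0.527 -0.902  2.426  2.472  0.583  2.387]
(0.01, 0.095, 0.03) [0.547 0.103 0.121] [ 0.12   0.329 -0.548  2.412  2.26   0.51   2.234]
(-0.03, 0, 0.05) [0.506 0.007 0.134] [ 0.886  0.332 -1.069  2.513  2.423  0.462  2.352]
[ 1.688  0.884 -1.104  2.142  1.301  0.278 -1.832]
2.3832999999999998 [0.555 0.007 0.2  ] [0.555 0.008 0.2  ]
{'fx': 378.91699498201564, 'fy': 378.91699498201564, 'cx': 315.5624914940669, 'cy': 239.93705242604318, 'dist': array([-0.053,  0.   ,  0.   ,  0.   ,  0.   ]), 'rvec': array([ 1.948, -1.907,  0.506]), 'tvec': array([-0.005,  0.613,  0.074])}
```

View pics/w1.png

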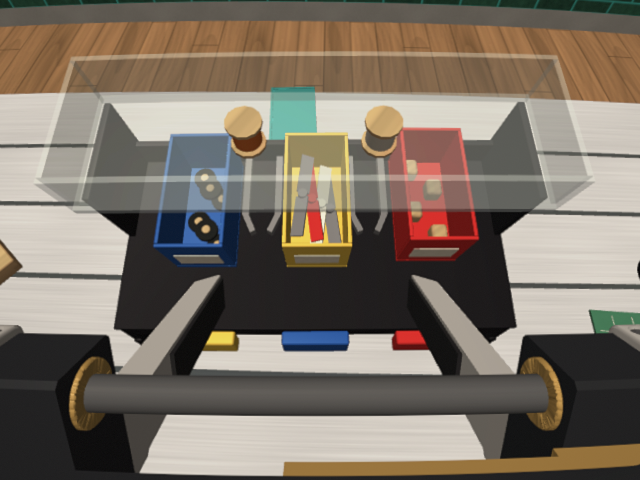

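The wrist view shows the deck's front corners at about (116,328) and (516,326). The bottom front edge of the yellow bin runs (284,266)–(350,266), the blue one starts near (158,265), and the tickets are at row 340. I'll refine the rack and bins from this view, and compare IK for both half turns with less lean.

```bash
sed -i 's/^TH=.*/TH=np.radians(30)/' h.py
python3 - <<'E'
from rig import robot
from h import *
np.set_printoptions(precision=4,suppress=True)
im=cv2.imread('pics/w1.png')[:,:,::-1].copy();ci=robot.camera_info('wrist')
print('deck corners',plane(ci,[[116,328.5],[516,326.5]],.06))
def dk(uv,z):   # ray onto deck-parallel plane, in deck axes
    o,d=ray(ci,uv);D=deckR();o=(o-RK['o'])@D;d=d@D;return o+d*((z-o[2])/d[:,2])[:,None]
for c in('yellow','blue','red'):
    b=blobs(im,c,(190,325,440,355),amin=60)[0];x,y,w,h=cv2.boundingRect(b)
    print(c,'tkt',(x,y,w,h),plane(ci,[[x,y],[x+w,y]],.055)[:, :2].ravel())
for c,r in(('blue',(150,215,242,275)),('yellow',(270,215,358,275)),('red',(385,215,485,275))):
    b=blobs(im,c,r,90,40)[0].reshape(-1,2)
    yb=b[:,1].max(); L=b[np.argmax(b[:,1]-.5*b[:,0])];Rr=b[np.argmax(b[:,1]+.5*b[:,0])]
    row=b[(b[:,1]>240)]
    print(c,L,Rr,dk([L,Rr],0.)[:,:2].ravel()*1e3)
st=robot.get_state()
F=np.diag([-1,-1,1.])
for a in [(.104,0,0,.08),(.104,.095,0,.08),(.104,0),(.11,.095),(.02,0,.01),(.02,.095,.01),(.0,0,.06)]:
    p,o=tool_deck(*a); print(a,*[robot.ik(p,q) for q in(o,o@F)])
for x in(.5,.55): p,o=tool_flat((x,-.345,.003));print(robot.ik(p,o),robot.ik(p,o@F))
E
```

```text
deck corners [[ 0.5824  0.1751  0.06  ]
 [ 0.5913 -0.1611  0.06  ]]
yellow tkt (203, 331, 35, 20) [0.5841 0.1024 0.585  0.0728]
blue tkt (282, 331, 67, 19) [ 0.5859  0.0357  0.5871 -0.0205]
red tkt (392, 330, 37, 20) [ 0.5886 -0.0567  0.589  -0.0881]
blue [177 266] [236 266] [ 54.0207 120.877   54.0008  68.6293]
yellow [287 267] [346 267] [ 53.027   23.8957  52.8914 -27.628 ]
red [396 261] [454 261] [  58.196   -71.8397   57.9676 -123.4608]
(0.104, 0, 0, 0.08) None [ 0.8655  0.3912 -1.0811  2.2468  1.6829  0.3634 -0.0099]
(0.104, 0.095, 0, 0.08) None [ 0.6213  0.4171 -1.0837  2.2248  1.6477  0.5348 -0.1459]
(0.104, 0) [ 0.5328  0.5098 -0.7204  2.1679  2.034   0.3485  2.7973] [ 0.8018  0.6897 -1.0819  2.1611  1.9252  0.5689 -0.0934]
(0.11, 0.095) [ 0.2279  0.4952 -0.6067  2.1364  1.8962  0.4222  2.7425] [ 0.5857  0.7131 -1.0848  2.1268  1.8728  0.7117 -0.1885]
(0.02, 0, 0.01) [ 0.7814  0.5024 -0.9917  2.3544  2.1383  0.4698  2.7082] [ 0.847   0.5523 -1.077   2.353   2.0939  0.521  -0.3577]
(0.02, 0.095, 0.01) [ 0.4527  0.4814 -0.9099  2.3318  1.9945  0.5787  2.618 ] [ 0.5861  0.5758 -1.0818  2.3289  1.9638  0.6862 -0.4299]
(0.0, 0, 0.06) [ 0.8072  0.2675 -0.9739  2.3937  2.021   0.2769  2.7242] [ 0.8871  0.3013 -1.0678  2.3922  1.971   0.3134 -0.3494]
[ 1.0927  0.5336 -0.3613  2.1368 -0.9746  0.2415  0.1888] [ 1.6573  0.8438 -1.0985  2.1219  1.1336  0.358   1.4303]
[ 1.0154  0.5739 -0.3627  2.0553 -0.8092  0.224  -0.037 ] [ 1.4428  0.7642 -0.9182  2.0432  0.8784  0.2681  1.5773]
```

Bins and deck corners agree on the rack: origin ≈ (0.5864, 0.0070), yaw 0.0255. Next I grasp yellow and pull it out.

```bash
sed -i "s/^RK=.*/RK=dict(o=np.array([.5864,.0070,.06]),yaw=.0255)/; s/^TB=.*/TB=np.array([[-c,0,s],[0,1,0],[-s,0,-c]])/" h.py
cat >> h.py <<'E'
from rig import robot
def L(pose,v=.15,thr=None): return robot.move_linear(pose[0],velocity=v,frame=pose[1],threshold=thr)
def rep(t):
    s=robot.get_state();print(t,'t=%.1f'%s['time'],s['ee_pos'].round(4),'open %.4f grip %.1f'%(s['opening'],s['grasp_force']),'F',s['force'].round(1),'q',s['qpos'].round(2))
E
python3 - <<'E'
from h import *
robot.move_ptp(*tool_deck(.104,0,0,.09));rep('appr')
robot.gripper_to(.074)
print(L(tool_deck(.104,0),.12,12));rep('at')
robot.gripper_to(.03);rep('grip')
if robot.get_state()['opening']>.045:
    L(tool_deck(.104,0,.008),.05);rep('lift')
    L(tool_deck(.01,0,.008),.12);rep('out')
    L(tool_deck(-.03,0,.06),.15);rep('up')
cv2.imwrite('pics/s2.png',robot.grab_frame('scene')[150:370,200:460,::-1].repeat(2,0).repeat(2,1))
E
```

```text
appr t=4.9 [0.5881 0.007  0.177 ] open 0.0942 grip 0.0 F [0.3 0.7 0.3] q [ 1.01  0.45 -1.25  2.25  1.64  0.44  0.07]
False
at t=6.3 [0.6457 0.0087 0.1085] open 0.0742 grip 0.0 F [ 0.7 -0.7 -0.6] q [ 0.82  0.71 -1.11  2.16  1.92  0.59 -0.07]
grip t=6.8 [0.6459 0.0083 0.1084] open 0.0519 grip 30.0 F [-5.8 -2.   7.2] q [ 0.82  0.71 -1.11  2.16  1.92  0.59 -0.07]
lift t=7.1 [0.6446 0.0083 0.1162] open 0.0520 grip 30.0 F [ 0.2  0.3 -1.9] q [ 0.83  0.69 -1.12  2.16  1.89  0.58 -0.06]
out t=8.1 [0.5527 0.0061 0.0999] open 0.0518 grip 30.0 F [ 0.3 -0.5 -1.8] q [ 0.94  0.64 -1.2   2.37  2.07  0.62 -0.28]
up t=8.7 [0.5043 0.0046 0.1442] open 0.0518 grip 30.0 F [ 0.2 -0.6 -1.1] q [ 1.06  0.33 -1.25  2.46  2.01  0.36 -0.37]
```

View pics/s2.png

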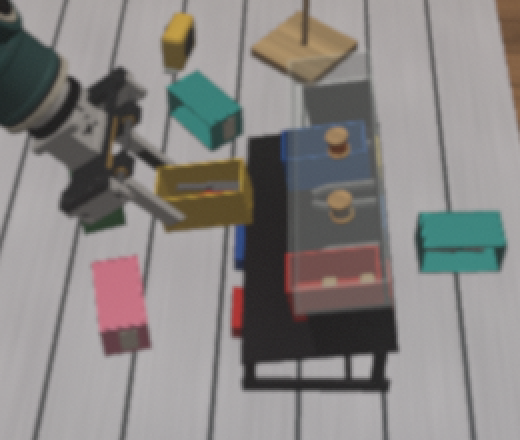

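The yellow bin is held, level with the deck and clear of the rack, in front of the middle lane. Now I carry it to the mat.

Run:
```python
from h import *
for t in [(.52,-.345),(.5,-.345),(.54,-.345),(.52,-.33),(.56,-.34)]:
    try:
        L(tool_flat((*t,.07)),.25);break
    except robot.PlanningError as e: print(t,e)
else: raise SystemExit
rep('over')
print(t,L(tool_flat((*t,.001)),.08,4));rep('down')
robot.gripper_to(.074);rep('rel')
L((robot.get_state()['ee_pos']-.09*robot.get_state()['tool_rot'][:,2],None),.2);rep('back')
cv2.imwrite('pics/s3.png',robot.grab_frame('scene')[:,150:500,::-1])
```

```text
over t=11.7 [ 0.4831 -0.3457  0.107 ] open 0.0520 grip 30.0 F [-0.9 -0.5 -2.4] q [ 1.72  0.8  -1.26  2.07  0.94  0.49  1.55]
(0.52, -0.345) True
down t=12.5 [ 0.4826 -0.3455  0.0396] open 0.0516 grip 30.0 F [ 1.2  0.  -0.5] q [ 1.59  0.83 -1.06  2.09  1.09  0.34  1.44]
rel t=13.1 [ 0.4822 -0.3455  0.0397] open 0.0739 grip 0.0 F [-0.8 -0.  -0.2] q [ 1.59  0.83 -1.06  2.09  1.09  0.34  1.44]
back t=13.8 [ 0.4372 -0.347   0.1175] open 0.0742 grip 0.0 F [-0.2  0.2 -0.3] q [ 1.83  0.71 -1.26  2.13  0.75  0.45  1.75]
```

View pics/s3.png

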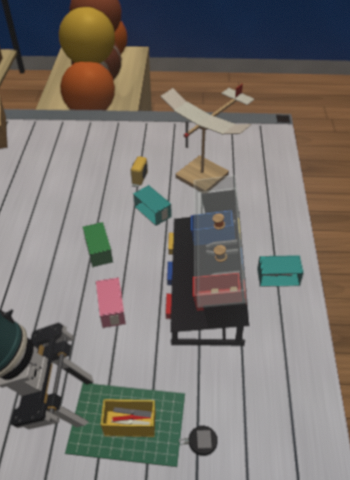

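Yellow stands upright on the mat, at about (129,415) in the crop. Now I move blue into the middle lane.

```bash
cat >> h.py <<'E'
def insert(y):
    L(tool_deck(.0,y,.03),.15)
    L(tool_deck(.035,y,.009),.12)
    print('touch',L(tool_deck(.035,y,-.003),.03,3));rep('set')
    robot.gripper_to(.06);robot.gripper_to(.03);rep('regrip')
    # settle height offset from actual pose, slide parallel to the deck
    D=deckR();p=robot.get_state()['ee_pos'];d=D.T@(p-RK['o']);print('deck tcp',d.round(4))
    p0=RK['o']+D@np.array([.100+G[0],d[1],d[2]+.0005])
    print('slide',robot.move_linear(p0,velocity=.06,threshold=8));rep('s1')
    p1=RK['o']+D@np.array([.114+G[0],d[1],d[2]+.0005])
    print('home',robot.move_linear(p1,velocity=.015,threshold=5));rep('s2')
    print('deck tcp',(D.T@(robot.get_state()['ee_pos']-RK['o'])).round(4))
E
python3 - <<'E'
from h import *
p=robot.get_state()['ee_pos']
L((p+[0,0,.08],None),.25)
robot.move_ptp(*tool_deck(.104,.095,0,.09));rep('appr')
print(L(tool_deck(.104,.095),.12,12));rep('at')
robot.gripper_to(.03);rep('grip')
if robot.get_state()['opening']>.045:
    L(tool_deck(.104,.095,.008),.05)
    L(tool_deck(.01,.095,.008),.12)
    L(tool_deck(-.02,.095,.04),.15)
    L(tool_deck(-.02,0,.04),.15);rep('mid')
    insert(0)
cv2.imwrite('pics/s4.png',robot.grab_frame('scene')[150:370,200:460,::-1].repeat(2,0).repeat(2,1))
E
```

```text
appr t=16.5 [0.5857 0.1014 0.1767] open 0.0744 grip 0.0 F [ 0.9 -0.1  0. ] q [ 0.63  0.38 -1.08  2.24  1.61  0.5  -0.12]
False
at t=17.4 [0.6433 0.1035 0.1085] open 0.0740 grip 0.0 F [0.5 0.2 0.4] q [ 0.51  0.63 -0.97  2.15  1.88  0.62 -0.26]
grip t=17.9 [0.6435 0.1035 0.1085] open 0.0519 grip 29.9 F [-6.  -1.3  8.3] q [ 0.51  0.63 -0.97  2.15  1.88  0.62 -0.26]
mid t=20.3 [0.5171 0.0058 0.1258] open 0.0517 grip 29.9 F [ 0.4 -0.  -1.2] q [ 0.92  0.38 -1.11  2.44  2.11  0.4  -0.46]
touch True
set t=21.5 [0.5778 0.0065 0.0957] open 0.0519 grip 30.0 F [ 0.2 -0.  -0.7] q [ 0.78  0.56 -1.    2.32  2.13  0.5  -0.38]
regrip t=22.2 [0.5777 0.0065 0.096 ] open 0.0522 grip 30.0 F [ 0.5 -1.6  0.2] q [ 0.78  0.56 -1.    2.32  2.13  0.5  -0.38]
deck tcp [-0.0024 -0.0003  0.037 ]
slide True
s1 t=22.4 [0.5781 0.0066 0.096 ] open 0.0518 grip 30.0 F [ 0.8 -0.1  3.6] q [ 0.78  0.56 -1.    2.32  2.13  0.5  -0.38]
home True
s2 t=22.8 [0.5781 0.0065 0.096 ] open 0.0515 grip 30.0 F [-1.6 -0.2  5.5] q [ 0.78  0.56 -1.    2.32  2.13  0.5  -0.38]
deck tcp [-0.0019 -0.0002  0.0369]
```

View pics/s4.png

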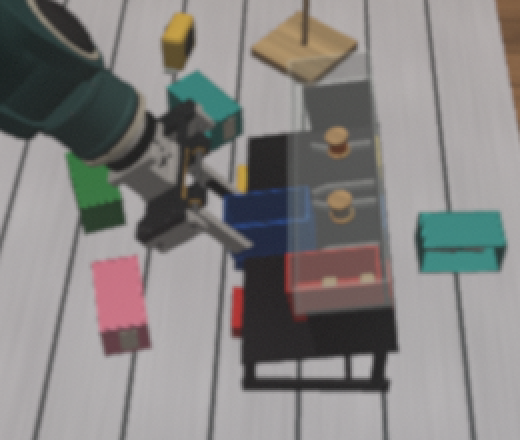

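Blue sits correctly at the front of the middle lane. The slide stopped on grip preload, so I lift 2 mm and go on with the settled force as the baseline.

```bash
cat >> h.py <<'E'
def dtcp(): return deckR().T@(robot.get_state()['ee_pos']-RK['o'])
def go(d,v,thr=None): return robot.move_linear(RK['o']+deckR()@np.array(d),velocity=v,threshold=thr)
def slide(y):
    go([dtcp()[0],y,.0395],.03);robot.pause(.2);rep('lifted')
    print('slide',go([.102+G[0],y,.0395],.06,10));rep('s1');print(dtcp().round(4))
    robot.pause(.15)
    print('home',go([.115+G[0],y,.0395],.015,4));rep('s2');print(dtcp().round(4))
E
python3 - <<'E'
from h import *
slide(0)
E
```

```text
lifted t=23.2 [0.5775 0.0068 0.0984] open 0.0519 grip 30.0 F [ 0.6 -0.2 -1.9] q [ 0.78  0.55 -1.    2.32  2.12  0.49 -0.38]
slide False
s1 t=24.5 [0.6432 0.0085 0.11  ] open 0.0518 grip 30.0 F [-0.1  0.4 -1.4] q [ 0.68  0.57 -0.9   2.17  1.96  0.44 -0.21]
[0.0646 0.     0.0394]
home True
s2 t=25.2 [0.6511 0.0088 0.1111] open 0.0521 grip 30.0 F [ 0.2 -0.5 -0.8] q [ 0.67  0.58 -0.89  2.15  1.94  0.43 -0.19]
[0.0726 0.0002 0.039 ]
```

```bash
cat >> h.py <<'E'
def release():
    d=dtcp();print('low',go([d[0]+.0005,d[1],d[2]-.005],.02,3));rep('low');print(dtcp().round(4))
    robot.gripper_to(.074)
    s=robot.get_state();L((s['ee_pos']-.09*s['tool_rot'][:,2],None),.2);rep('back')
E
python3 - <<'E'
from h import *
release()
cv2.imwrite('pics/w5.png',robot.grab_frame('wrist')[:,:,::-1]);ci=robot.camera_info('wrist');print(ci['rvec'],ci['tvec'])
E
```

```text
low True
low t=25.5 [0.6517 0.0087 0.1086] open 0.0519 grip 30.0 F [1.6 0.1 1.5] q [ 0.67  0.58 -0.89  2.15  1.95  0.43 -0.19]
[0.0728 0.0001 0.0365]
back t=26.6 [0.5939 0.0069 0.1777] open 0.0739 grip 0.0 F [-0.6 -0.3 -1.4] q [ 0.74  0.3  -0.91  2.25  1.6   0.26  0.03]
[-1.62211137 -1.66254693 -0.87062708] [ 0.00783222 -0.45179183 -0.21221766]
```

View pics/w5.png

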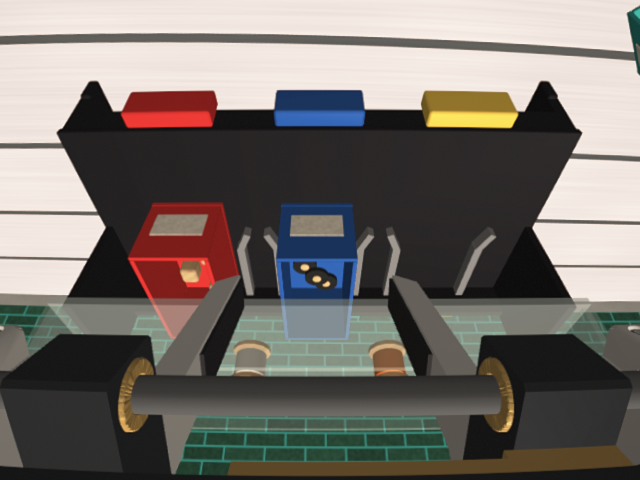

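Blue is home between the ribs of the blue lane, with its front edge at row 205, level with red. Now I fetch yellow and put it in the left lane.

Run:
```python
from h import *
ci=robot.camera_info('wrist');o,d=ray(ci,[[283,206],[352,206]]);D=deckR();o=(o-RK['o'])@D;d=d@D
print('blue front',(o+d*(-o[2]/d[:,2])[:,None]).round(4))
p,o=tool_flat((.52,-.345,.003)); p=np.array([.4822,-.3455,.0400])
robot.move_linear(robot.get_state()['ee_pos']+[-.06,0,.03],velocity=.25)
robot.move_ptp(p-.09*o[:,2]+[0,0,.03],o);rep('appr')
L((p,o),.15);robot.gripper_to(.03);rep('grip')
if robot.get_state()['opening']>.045:
    L((p+[0,0,.10],o),.15);rep('up')
    L(tool_deck(-.03,.095,.05),.22);rep('front')
cv2.imwrite('pics/s6.png',robot.grab_frame('scene')[150:370,200:460,::-1].repeat(2,0).repeat(2,1))
```

```text
blue front [[ 0.0622 -0.0248 -0.    ]
 [ 0.0622  0.0263  0.    ]]Traceback (most recent call last):
  File "<stdin>", line 5, in <module>
rig.PlanningError: the arm cannot follow that straight line within its joint ranges
```

Run:
```python
from h import *
p,o=tool_flat((.52,-.345,.003)); p=np.array([.4822,-.3455,.0400])
robot.move_ptp(*tool_deck(.0,0,.08));rep('off')
robot.move_ptp(p-.09*o[:,2]+[0,0,.02],o);rep('appr')
L((p,o),.15);robot.gripper_to(.03);rep('grip')
if robot.get_state()['opening']>.045:
    L((p+[0,0,.08],o),.15);rep('up')
    L(tool_deck(-.03,.095,.05),.22);rep('front')
cv2.imwrite('pics/s6.png',robot.grab_frame('scene')[150:370,200:460,::-1].repeat(2,0).repeat(2,1))
```

```text
off t=27.1 [0.5295 0.0053 0.1682] open 0.0738 grip 0.0 F [ 0.9  0.2 -0.4] q [ 0.87  0.2  -1.01  2.39  1.87  0.21 -0.28]
appr t=29.3 [ 0.4375 -0.3463  0.1379] open 0.0743 grip 0.0 F [ 0.5 -0.1  0.1] q [ 1.72  0.52 -1.07  2.12  0.2   0.38  2.22]Traceback (most recent call last):
  File "<stdin>", line 5, in <module>
  File "h.py", line 33, in L
    def L(pose,v=.15,thr=None): return robot.move_linear(pose[0],velocity=v,frame=pose[1],threshold=thr)
                                       ~~~~~~~~~~~~~~~~~^^^^^^^^^^^^^^^^^^^^^^^^^^^^^^^^^^^^^^^^^^^^^^^^
rig.PlanningError: the arm cannot follow that straight line within its joint ranges
```

Run:
```python
from h import *
p,o=tool_flat((.52,-.345,.003)); p=np.array([.4822,-.3455,.0400])
robot.goto_joints([1.83,.71,-1.25,2.13,.75,.45,1.75]);rep('appr')
L((p,o),.15);rep('at');robot.gripper_to(.03);rep('grip')
if robot.get_state()['opening']>.045:
    L((p+[0,0,.07],o),.15);rep('up')
    L(tool_deck(-.03,.095,.05),.22);rep('front')
cv2.imwrite('pics/s6.png',robot.grab_frame('scene')[150:370,200:460,::-1].repeat(2,0).repeat(2,1))
```

```text
appr t=29.9 [ 0.4308 -0.352   0.1144] open 0.0736 grip 0.0 F [0.3 0.1 0.1] q [ 1.83  0.71 -1.25  2.13  0.75  0.45  1.75]
at t=30.7 [ 0.4822 -0.3455  0.0406] open 0.0740 grip 0.0 F [ 0.2 -0.5  0.1] q [ 1.53  0.76 -0.96  2.09  0.91  0.27  1.59]
grip t=31.2 [ 0.4821 -0.3459  0.0403] open 0.0519 grip 30.0 F [-4.3 -0.5  6.5] q [ 1.53  0.76 -0.96  2.09  0.91  0.26  1.59]
up t=31.8 [ 0.4816 -0.3456  0.1092] open 0.0518 grip 30.0 F [ 0.2 -1.7 -2.4] q [ 1.68  0.72 -1.17  2.07  0.78  0.43  1.68]
front t=35.8 [0.5029 0.0997 0.134 ] open 0.0520 grip 30.0 F [-0.3 -0.  -2.2] q [ 0.73  0.42 -1.25  2.43  1.86  0.63 -0.43]
```

View pics/s6.png

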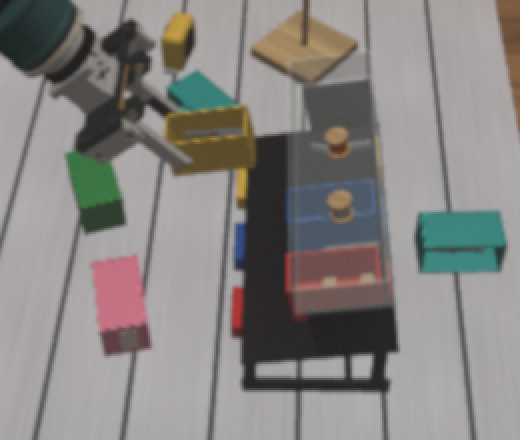

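Yellow is held in front of its lane and blue is home. I insert yellow the same way.

Run:
```python
from h import *
y=.095
L(tool_deck(.0,y,.03),.15);L(tool_deck(.035,y,.009),.12)
print('touch',L(tool_deck(.035,y,-.003),.03,3))
robot.gripper_to(.06);robot.gripper_to(.03);rep('regrip');print(dtcp().round(4))
slide(y)
if dtcp()[0]>.069: release()
cv2.imwrite('pics/w7.png',robot.grab_frame('wrist')[:,:,::-1])
ci=robot.camera_info('wrist')
import pickle;pickle.dump(ci,open('ci7','wb'))
```

```text
touch True
regrip t=37.7 [0.5753 0.1014 0.096 ] open 0.0520 grip 30.0 F [0.4 0.  0.8] q [ 0.6   0.64 -1.1   2.3   1.98  0.72 -0.39]
[-0.0023  0.0947  0.0369]
lifted t=38.2 [0.5748 0.1017 0.0985] open 0.0517 grip 30.0 F [ 0.1 -0.2 -1.6] q [ 0.6   0.63 -1.1   2.3   1.97  0.72 -0.39]
slide False
s1 t=39.5 [0.6408 0.1035 0.1101] open 0.0516 grip 30.0 F [ 0.7  0.6 -1.2] q [ 0.56  0.67 -1.04  2.15  1.88  0.67 -0.23]
[0.0647 0.095  0.0394]
home True
s2 t=40.2 [0.6481 0.1036 0.111 ] open 0.0516 grip 30.0 F [ 0.   0.1 -1.3] q [ 0.56  0.67 -1.04  2.13  1.86  0.67 -0.21]
[0.072  0.095  0.0391]
low True
low t=40.4 [0.6487 0.1036 0.1086] open 0.0517 grip 30.0 F [ 0.7 -0.2  0.8] q [ 0.56  0.68 -1.03  2.13  1.87  0.67 -0.21]
[0.0722 0.095  0.0366]
back t=41.5 [0.591  0.1014 0.1775] open 0.0742 grip 0.0 F [-0.1 -0.7  0.1] q [ 0.69  0.43 -1.16  2.22  1.62  0.56 -0.1 ]
```

View pics/w7.png

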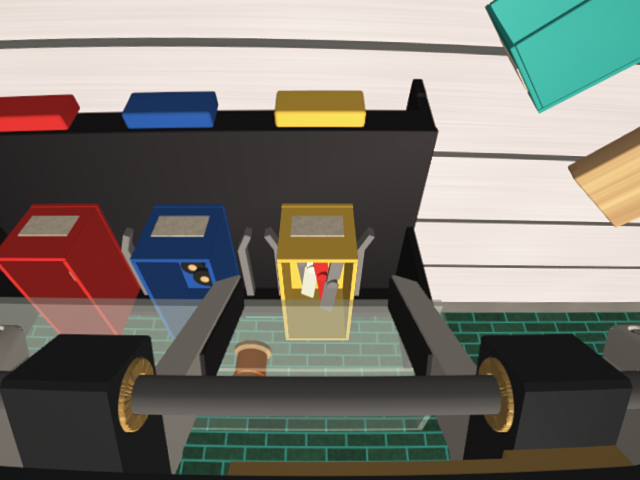

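Both bins are in the right lanes with their fronts level with red (rows 204–206). To be sure there's no gap, I'll give each a gentle nudge with the nearly closed fingertips.

Run:
```python
from h import *
robot.gripper_to(.015)
O=deckR()@TB
for y in(.095,0.):
    P=lambda x,z:(RK['o']+deckR()@np.array([x,y,z]),O)
    robot.move_ptp(*P(.02,.075)) if y else L(P(.02,.075),.2)
    L(P(.034,.037),.12);robot.pause(.2)
    print(y,'push',go([.056,y,.037],.015,3.5));rep('p');print(dtcp().round(4))
    L(P(.02,.075),.15)
rep('end')
cv2.imwrite('pics/s8.png',robot.grab_frame('scene')[60:470,200:460,::-1])
```

```text
0.095 push True
p t=44.4 [0.6197 0.1029 0.1034] open 0.0149 grip 0.9 F [-2.9 -0.7  1.2] q [ 0.56  0.65 -1.04  2.2   1.92  0.67 -0.3 ]
[0.0428 0.095  0.0365]
0.0 push True
p t=46.9 [0.6222 0.0079 0.1034] open 0.0149 grip 0.8 F [-1.7 -0.1  0.6] q [ 0.78  0.62 -1.02  2.22  2.    0.51 -0.21]
[0.0428 0.     0.0366]
end t=47.4 [0.5936 0.0065 0.1376] open 0.0149 grip 0.0 F [-0.  -0.4  0.8] q [ 0.84  0.48 -1.06  2.27  1.89  0.43 -0.18]
```

View pics/s8.png

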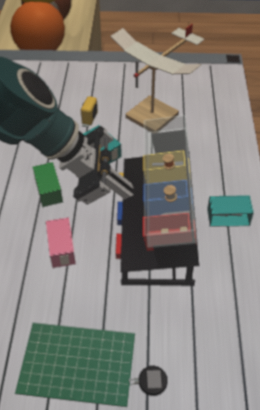

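Both nudges stopped at the same depth, x = 42.8 mm, so both bins are seated. The picture shows yellow in the left lane, blue in the middle, and everything else unmoved with the gripper clear.

```bash
python3 -c "
from rig import robot
print(robot.sign_off())"
```

```text
the job is handed in; nothing more can be done
None
```

The yellow and blue bins are swapped: each is upright in the lane of its own colour and against the back stop, nothing else was touched, and the job was handed in at about 47 s of the 72 s allowed.

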